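# Load a graphite mould under the sprung roller hold-down

### The arm

A 6-joint arm with a two-finger parallel gripper is mounted at the origin on the work surface. World frame = base frame: x ahead of the robot, y to its left, z up, the work surface at z = 0. Lengths are in mm, angles in rad, forces in N, time in s.
With the tool pointing down it reaches from about 350 to 875 mm from the base axis. Payload 4.2 kg.
Tool frame: the origin (TCP) lies between the finger pads; the fingertips stand 11 mm ahead of it and the grasp point (between the pads) lies 8 mm behind it (robot.tips_ahead is the distance from the TCP to the fingertips, in mm); z points along the fingers, x is the direction in which the jaws open and shut, and the axes are right-handed (so a half turn about z gives the same grasp; the last joint's range is limited). The gripper opens to 87 mm and grips with 3 to 60 N. Pads are 19 mm wide; open, the fingers measure 117 mm over their backs; the gripper's body (75 mm by 190 mm) begins 51 mm behind the grasp point.
Start: joints at [-0.926, 0.385, 0.008, 0, -1.194, -0.259], TCP at [235.201, -579.033, 233.55] pointing down, gripper open.
Joint ranges: [-3.14, 3.14], [-1.21, 2.06], [-1.07, 1.41], [-3.16, 2.05], [-2.99, -0.16], [-3.1, 3.1]. Speed limits (rad/s): [2.79, 2.79, 3.14, 3.14, 3.14, 3.14].

### API

Orientations are given as a unit quaternion [w, x, y, z].
In Python, from rig import robot gives the robot as it stands.
- The arm moves only by the tool move_arm, never from a script. Its argument "deltas" is one flat list of numbers, 6 for each row, row after row: the shift along the world's x, y, z in m, then the turn, a rotation vector about the world's x, y, z in degrees. In form: [dx, dy, dz, wx, wy, wz, dx, dy, dz, wx, wy, wz, ...]. A call has exactly 8 rows; each row is the pose to reach, as a shift and turn from the pose commanded when the call began; what a row does not reach only later rows make up. A row lasts 1/12 s, in which the tool goes at most 41.7 mm and 7.16 degrees, less where a joint would pass 70% of its speed; a pose out of reach is approached as far as the arm can. A call with a gripper value outside its range is refused whole. "gripper" is the opening, from 0 (shut) to 1 (fully open), set as the call begins (left out, the last holds). The fingers move at their own pace and stop on an object; "grip_force" is the grip in N (left out, the last holds). Time passes only in rows, so rows that repeat a pose let the fingers close, or fill a call up. It gives the time, the measured TCP pose, the force and the opening at its end, in the units of the state.
- robot.get_obs(): the state, without advancing time (a new reading comes with each control period).
- robot.get_image(name): name is "side" or "top"; returns a dict with "frame" (480x640x3 uint8, red, green, blue), "z_map" (480x640 float32, mm along the optical axis (not along the pixel's ray), 0 where there is no reading), "intrinsics" (3x3 intrinsics, pixels), "origin" and "attitude" of the camera in the world. Camera axes: x right, y down, z forward; pixel columns grow to the right and rows downward; lengths in mm; the calibration is good to about 2 mm. A picture is of the moment at which its call begins.
- robot.hand_in(): hands the job in, once; it reports no verdict.
The state is a dict: "time_s": time; "joint_positions": joint angles; "joint_vel": joint speeds; "tau": joint torques, N m; "position": TCP position; "eef_rot": TCP orientation; "wrist_force": force on the tool from outside, world axes, zero at the start; "moment": the same for the moment, N m; "grip_width": opening from 0.0 (shut) to 1.0 (fully open).
Only numpy, scipy, OpenCV 4.12 (cv2) and the standard library are available. Lean on these libraries where they do the work, as an engineer would, in place of code of your own. Each camera call takes 0.05 s, during which the arm holds its last target.

### The job

Put the long graphite mould into the kiln-side clamping fixture, bevelled end first: slide it along the bed so that its bevel pushes the sprung roller arm up, and keep pushing until the mould is pressed home, firmly but gently, against the stop screw. Then let go, leaving it lying flat and straight under the roller with the arm bearing down on it. Graphite chips, so never ram it against the stop or bang it on the fixture, and leave the other things on the bench alone.

Things in the scene. Friction and masses are not known exactly. Their poses are not given: they have to be found in the camera images.
- mould: Long dark graphite mould block, loose on the bench, 120 x 40 x 28 mm (x, y, z), about 0.23 kg. Origin: centre of its underside; x runs along its length towards the bevelled end, z up. The other end (-x) is square: the end to grip.
- bevel_end (a point): Foot of the mould's low end, 60 mm ahead (+x) of its origin on the underside. The end face here is 14 mm high; above it a flat bevel rises to the full 28 mm over the last 24 mm of length. This end goes in first.
- mould_grip (a point): Good place to grip the mould, across its 40 mm width: 36 mm behind its origin, 18 mm above its underside. There the fingers stay clear of the fixture's rails.
- square_a: Bystander: square graphite block, 55 x 55 x 34 mm, loose. Origin: centre of its underside.
- square_b: Bystander: second square graphite block, 55 x 55 x 34 mm, loose. Origin: centre of its underside.
- jar: Bystander: low white plastic jar, 52 mm diameter, 50 mm tall, loose. Origin: centre of its underside.
- brush: Bystander: hand brush lying loose. Origin: on its underside.
- fixture: Steel clamping fixture, fixed. Origin on the bench top; x is the direction in which the mould is pushed in, z up. Bed top at z = 10 mm: a tongue 34 mm wide (narrower than the mould) from x = -111 to -20 mm, then 100 mm wide to x = 140. When home the mould's origin lies at y = 0, x between -20 and -2 mm, depending on the stop screw.
- mouth (a point): Start of the straight channel, on the bed top, fixture x = -3 mm, y = 0. From here two rails 14 mm high, 43 mm apart inside, run 62 mm in +x; before it a flared mouth 16 mm long.
- post: Post, 18 x 34 x 18 mm, at the channel's end. Origin: foot of the face towards the mould (fixture x = 62 mm). A brass stop screw, 10 mm diameter, axis 11 mm above the bed, sticks out of this face by 4 to 22 mm, set differently each time and not measured; it does not give. The mould is home when its low end face presses on the screw (5 to 15 N is right, over 18 N chips it): feel for it.
- holddown (a joint): Angle (rad) of the sprung roller arm: 0 at rest, growing as the roller is pushed up; about 0.12 with the roller on the mould's full-height top, where it bears with about 7 N. Pushing the mould in takes up to about 15 N on the bevel, less beyond it. Hinge pin across at fixture x = 100, z = 44 mm; its cheeks reach z = 56 mm.
- roller_axle (a point): Centre of the roller at the arm's free end: fixture x = 10 mm, z = 35 mm at rest. Roller 16 mm diameter, 19 mm wide; its underside is 17 mm above the bed at rest.
Things that resemble listed ones, but are neither listed nor needed, are in the scene too. Leave any purple or red look-alike of the mould alone.

How it is judged:
By the outcome, as a careful person would: the job done as asked, in the order asked, and still so for the second after the job is handed in, with the robot touching nothing.
It also fails if it takes over 51 s, if anything falls off the work surface, if the arm or the gripper's body presses on something with over 40 N, if the wrist force passes 120 N, or if a joint passes its speed limit or range.

## Working session

There is one attempt and no reset: what is moved stays moved. The work goes in short steps, Python scripts to look and compute and a tool call to move; the robot and the scene stay as the last step left them, time stands still between calls to the robot, and variables do not carry over. Pictures are saved under pics/ and viewed, and the job is handed in when it is done.

Besides the shell and the picture viewer there is one more tool, called after "Emit:" by a JSON object that holds its "method" and its "body". move_arm: Moves the arm, as the interface text tells. Its arguments: {"type":"object","properties":{"deltas":{"type":"array","items":{"type":"number"}},"gripper":{"type":"number"},"grip_force":{"type":"number"}},"required":["deltas"]}

```bash
mkdir -p pics; ls
cat > h.py <<'E'
import numpy as np,cv2
from rig import robot
from scipy.spatial.transform import Rotation as R
def grab(n):
    d=robot.get_image(n); np.savez('last_%s.npz'%n,**{k:np.array(v) for k,v in d.items()}); return d
def save(d,f): cv2.imwrite('pics/'+f,cv2.cvtColor(d['frame'],cv2.COLOR_RGB2BGR))
def att(d):
    a=np.array(d['attitude'],float)
    return a if a.shape==(3,3) else R.from_quat([a[1],a[2],a[3],a[0]]).as_matrix()
def world(d):
    K=np.array(d['intrinsics']);z=np.array(d['z_map']);v,u=np.mgrid[:480,:640]
    P=np.stack([(u-K[0,2])/K[0,0]*z,(v-K[1,2])/K[1,1]*z,z],-1)
    return P@att(d).T+np.array(d['origin'])
E
python3 - <<'E'
from h import *
print(robot.get_obs(),robot.tips_ahead)
for n in('top','side'):
    d=grab(n);save(d,n+'0.png');print(n,d['intrinsics'],d['origin'],d['attitude'])
E
```

```text
pics
{'time_s': 0.0, 'joint_positions': array([-9.26405179e-01,  3.85530023e-01,  6.63200328e-03, -4.98681279e-04,
       -1.19400159e+00, -2.58623413e-01]), 'joint_vel': array([ 0.00058969, -0.00016282, -0.00080718,  0.00011367,  0.00034717,
        0.0006727 ]), 'tau': array([ 2.54865872e-04, -3.90667927e+01,  1.87408358e+01,  4.22002003e+00,
        1.09103654e-02, -1.81551327e-04]), 'position': array([ 234.98231601, -578.51913521,  232.47806131]), 'eef_rot': array([-9.17613024e-04,  5.58524473e-01,  8.29487344e-01,  5.63599111e-04]), 'wrist_force': array([0.06570103, 0.26482894, 0.41020778]), 'moment': array([-0.03246224, -0.03122572, -0.01347052]), 'grip_width': 0.9981016100019464} 11.0
top [[574.57871516   0.         312.8441439 ]
 [  0.         574.57871516 237.22692959]
 [  0.           0.           1.        ]] [ 415.38939699  -23.61241586 1108.49984024] [-0.05523779  0.70795022 -0.7017679   0.05724584]
side [[467.90970629   0.         313.9367844 ]
 [  0.         467.90970629 240.80826202]
 [  0.           0.           1.        ]] [265.18475505 610.72064581 590.45347612] [ 0.10836187 -0.21445769  0.86856621 -0.43342628]
```

View pics/top0.png

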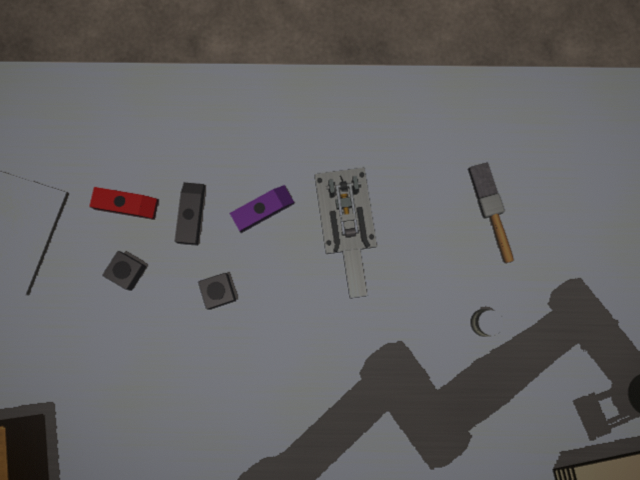

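View pics/side0.png

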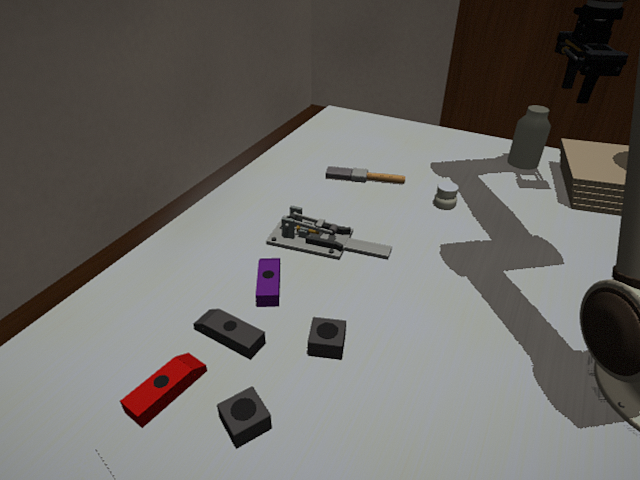

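Top view: the mould candidates are the dark long block (190,213), red look-alike (124,203), purple look-alike (262,208) and squares (124,270) and (216,290). By the description I choose the dark long block, whose bevel seems to be at the upper end (192,187). The fixture is at (347,215), with its tongue pointing down in the image.

Run:
```python
from h import *
d=np.load('last_top.npz');f=d['frame'][:,:,::-1]
W=world(d);np.save('W.npy',W)
a=cv2.resize(f[170:260,160:240],(640,720)[:2] and (480,540),interpolation=cv2.INTER_CUBIC)
b=cv2.resize(f[160:305,305:385],(298,540),interpolation=cv2.INTER_CUBIC)
im=np.hstack([a,b]);im=cv2.convertScaleAbs(im,alpha=1.8);cv2.imwrite('pics/crop1.png',im)
# mould dark mask by colour
hsv=cv2.cvtColor(f,cv2.COLOR_BGR2HSV);
m=((f.max(2)<85)).astype(np.uint8);m[:, :165]=0;m[:,225:]=0;m[:165]=0;m[255:]=0
n,l,s,c=cv2.connectedComponentsWithStats(m);i=1+s[1:,4].argmax();m=(l==i)
P=W[m];print(s[i],'z pct',np.percentile(P[:,2],[1,10,50,90,99]))
T=P[P[:,2]>24];r=cv2.minAreaRect(T[:,:2].astype(np.float32));print('top>24',r,cv2.boxPoints(r))
r=cv2.minAreaRect(P[P[:,2]>6][:,:2].astype(np.float32));print('all',r,cv2.boxPoints(r))
print('bench z',np.median(W[330:360,200:260,2]))
for v in range(180,248,3): print(v,[round(x) for x in W[v,190+(213-v)//10]], end=' ')
print()
# fixture
Q=W[160:305,305:385];M=Q[...,2]>5
r=cv2.minAreaRect(Q[M][:,:2].astype(np.float32));print('fix',r,cv2.boxPoints(r))
```

```text
[ 175  182   31   64 1531] z pct [-2.31142371  6.78836743 26.81662453 30.33796503 33.13529721]
top>24 ((527.319091796875, 130.76609802246094), (368.7353210449219, 97.35601043701172), 39.26649856567383) [[353.77002   51.761612]
 [415.3894   -23.612434]
 [700.86816  209.77058 ]
 [639.2488   285.14462 ]]
all ((531.9786376953125, 133.46231079101562), (376.02691650390625, 108.00828552246094), 37.3892822265625) [[349.80383   62.203247]
 [415.3894   -23.612396]
 [714.15344  204.72137 ]
 [648.5679   290.53702 ]]
bench z 0.07942834163020507
180 [706, 212, 1] 183 [696, 209, 16] 186 [690, 211, 16] 189 [683, 210, 20] 192 [676, 208, 24] 195 [669, 209, 31] 198 [664, 210, 24] 201 [658, 210, 25] 204 [651, 210, 30] 207 [646, 210, 28] 210 [639, 209, 32] 213 [635, 211, 24] 216 [627, 211, 32] 219 [622, 211, 28] 222 [617, 212, 25] 225 [610, 212, 30] 228 [605, 212, 28] 231 [599, 212, 29] 234 [593, 214, 29] 237 [587, 213, 28] 240 [581, 213, 28] 243 [577, 215, 20] 246 [573, 220, 4] 
fix ((580.8914794921875, -87.90322875976562), (152.86248779296875, 332.36083984375), 89.38693237304688) [[ 413.90277  -162.552   ]
 [ 746.24457  -166.10822 ]
 [ 747.8802    -13.254456]
 [ 415.5384     -9.698242]]
```

View pics/crop1.png

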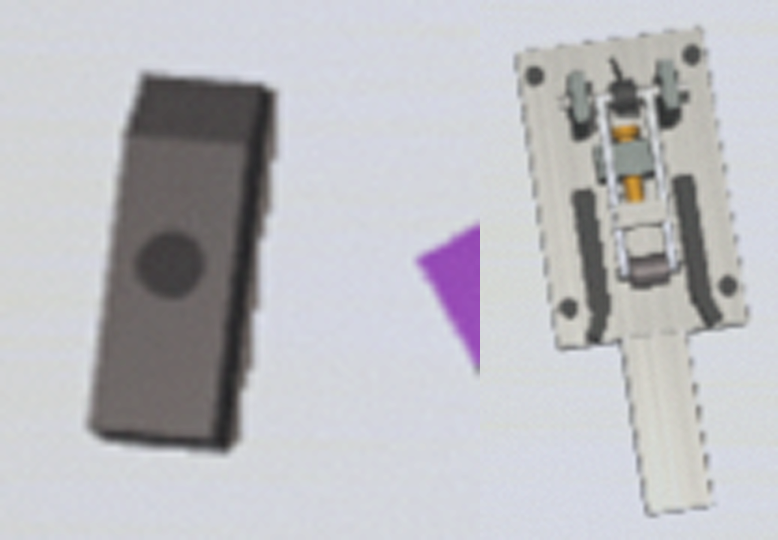

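The crop shows the dark block with its bevel facet at the upper end (far +x), no red or purple, so it is the mould. On the fixture the tongue points towards the robot, the roller is at crop (650,268) and the brass screw is below the post. Next I measure both precisely with rays.

```bash
cat >> h.py <<'E'
def ray(d,uv,z):
    K=np.array(d['intrinsics']);uv=np.atleast_2d(uv).astype(float)
    r=np.c_[(uv[:,0]-K[0,2])/K[0,0],(uv[:,1]-K[1,2])/K[1,1],np.ones(len(uv))]@att(d).T
    o=np.array(d['origin']);return (o+r*((z-o[2])/r[:,2])[:,None])[:,:2]
def up(f,x0,y0,x1,y1,s=8): return cv2.resize(f[y0:y1,x0:x1],None,fx=s,fy=s,interpolation=cv2.INTER_CUBIC)
def px(p,x0,y0,s=8): return (np.array(p,float)+.5)/s-.5+[x0,y0]
def proj(d,P):
    K=np.array(d['intrinsics']);c=(np.atleast_2d(P)-np.array(d['origin']))@att(d);c=c@K.T;return c[:,:2]/c[:,2:]
E
python3 - <<'E'
from h import *
d=np.load('last_top.npz');f=d['frame'][:,:,::-1].copy()
x0,y0=160,170
u=up(f,x0,y0,240,260);g=u.max(2)
for x in range(176,206): print(x,f[225,x],end=' ')
print()
for y in range(180,247): print(y,f[y,192-(y-190)//9].max(),end=' ')
print()
m=(g<120).astype(np.uint8);n,l,s,c=cv2.connectedComponentsWithStats(m);i=1+s[1:,4].argmax()
ct=max(cv2.findContours((l==i).astype(np.uint8),0,1)[0],key=cv2.contourArea)[:,0]
r=cv2.minAreaRect(ray(d,px(ct,x0,y0),28).astype(np.float32));print('full',r)
r2=cv2.approxPolyDP(ct,12,True)[:,0];print(px(r2,x0,y0).round(1).tolist())
# fixture
x0,y0=305,155;u=up(f,x0,y0,385,305).astype(int)
print([f[280,x].tolist() for x in range(342,372,2)])
E
```

```text
176 [91 90 91] 177 [60 61 63] 178 [56 56 60] 179 [54 56 59] 180 [57 57 60] 181 [56 56 59] 182 [57 58 60] 183 [57 57 60] 184 [57 57 60] 185 [56 58 61] 186 [56 56 60] 187 [57 57 61] 188 [58 57 61] 189 [57 57 61] 190 [57 57 61] 191 [58 58 62] 192 [58 58 62] 193 [58 58 62] 194 [58 57 62] 195 [58 59 62] 196 [58 58 62] 197 [42 42 44] 198 [26 26 26] 199 [26 26 26] 200 [41 41 44] 201 [60 61 65] 202 [107 103 103] 203 [125 120 118] 204 [124 119 117] 205 [125 119 119] 
180 123 181 125 182 108 183 57 184 41 185 41 186 41 187 41 188 42 189 40 190 40 191 41 192 42 193 49 194 58 195 58 196 58 197 58 198 59 199 58 200 58 201 57 202 58 203 59 204 58 205 58 206 57 207 57 208 52 209 40 210 35 211 37 212 38 213 37 214 38 215 37 216 36 217 37 218 37 219 44 220 59 221 60 222 60 223 61 224 61 225 61 226 62 227 61 228 61 229 62 230 61 231 62 232 62 233 61 234 62 235 63 236 62 237 63 238 62 239 63 240 64 241 62 242 50 243 33 244 73 245 120 246 120 
full ((633.6083984375, 224.30514526367188), (127.57968139648438, 91.16963195800781), 0.7071260809898376)
[[159.6, 189.2], [159.6, 193.7], [162.4, 193.9], [159.6, 194.8], [159.6, 212.2], [176.6, 212.7], [174.7, 219.3], [174.2, 214.7], [159.6, 213.8], [159.6, 222.8], [175.3, 221.7], [173.8, 234.9], [171.9, 232.7], [167.7, 233.4], [172.1, 230.2], [159.6, 229.4], [159.6, 239.8], [169.2, 239.4], [169.8, 237.7], [171.1, 239.3], [172.7, 236.9], [173.2, 241.7], [175.9, 243.9], [190.7, 245.9], [205.2, 244.2], [201.2, 243.4], [200.4, 240.2], [205.9, 203.1], [206.1, 183.8], [182.7, 180.8], [178.4, 196.4], [166.3, 194.9], [166.9, 192.3], [177.2, 192.3], [177.6, 189.7]]
[[126, 119, 118], [126, 121, 119], [101, 96, 95], [114, 116, 117], [116, 120, 119], [116, 119, 118], [114, 118, 119], [115, 119, 118], [114, 117, 118], [109, 115, 115], [110, 114, 114], [113, 115, 115], [125, 120, 118], [124, 120, 118], [125, 120, 118]]
```

Run:
```python
from h import *
d=np.load('last_top.npz');f=d['frame'][:,:,::-1].astype(float);g=f.max(2)
def cross(line,i0,i1,t):
    st=1 if i1>i0 else -1
    for i in range(i0,i1,st):
        a,b=line[i],line[i+st]
        if (a-t)*(b-t)<=0 and a!=b: return i+st*(t-a)/(b-a)
def fitl(p):
    p=np.array(p);l=cv2.fitLine(p.astype(np.float32),cv2.DIST_HUBER,0,.01,.01).ravel();return l
# along v rows 200..238
L=[];Rr=[]
for v in range(198,239):
    c=round(190-(v-213)/9)
    L.append((cross(g[v],c-8,c-20,90),v)); Rr.append((cross(g[v],c+2,c+16,42),v))
N=[];B=[]
for u in range(181,195):
    N.append((u,cross(g[:,u],236,248,48)))
for u in range(185,200):
    B.append((u,cross(g[:,u],200,185,50)))
wl,wr,wn,wb=[ray(d,np.array(x,float),28) for x in(L,Rr,N,B)]
for nme,w in zip('LRNB',(wl,wr,wn,wb)):
    l=fitl(w);print(nme,l,np.degrees(np.arctan2(l[1],l[0])))
ll,lr,ln,lb=map(fitl,(wl,wr,wn,wb))
dr=ll[:2]*np.sign(ll[0])+lr[:2]*np.sign(lr[0]);dr/=np.linalg.norm(dr);nn=np.array([-dr[1],dr[0]])
print('yaw',np.degrees(np.arctan2(dr[1],dr[0])),'width',(ll[2:]-lr[2:])@nn,'len to bevel(96)',(lb[2:]-ln[2:])@dr)
cy=((ll[2:]+lr[2:])/2)@nn; cx0=ln[2:]@dr;cx1=lb[2:]@dr; cx=((cx0+60)+(cx1-36))/2
O=dr*cx+nn*cy;print('origin',O,'grip',O-36*dr)
# fixture
sm=cv2.GaussianBlur(f,(3,3),0.7);q=sm[...,1]-sm[...,0]  # g-b : bench -5, fixture +2
m=(q>-1)&(g>85);m=m.astype(np.uint8)*255
cv2.imwrite('pics/fm.png',cv2.resize(m[155:305,305:385],None,fx=4,fy=4,interpolation=0))
TL=[];TR=[]
for v in range(256,292):
    c=350+(v-256)*.15; c=round(c)
    dk=sm[v].max(1)
    TL.append((cross(q[v],c,c-18,-1.5),v));TR.append((cross(q[v],c,c+20,-1.5),v))
a,b=ray(d,np.array(TL,float),10),ray(d,np.array(TR,float),10)
la,lb2=fitl(a),fitl(b)
for l in(la,lb2):print(l,np.degrees(np.arctan2(l[1],l[0])))
```

```text
L [ 9.9712956e-01 -7.5713933e-02  6.2371918e+02  2.3445610e+02] -4.342244
R [ 9.9731159e-01 -7.3277086e-02  6.2352472e+02  1.9433012e+02] -4.202234
N [9.3900971e-02 9.9558157e-01 5.7781781e+02 2.1410365e+02] 84.61193
B [6.3892044e-02 9.9795681e-01 6.7294427e+02 2.0551395e+02] 86.336754
yaw -4.272239 width 40.028965 len to bevel(96) 95.50204
origin [637.6786  213.34305] grip [601.7786  216.02489]
[0. 0. 0. 0.] 0.0
[0. 0. 0. 0.] 0.0
```

View pics/fm.png

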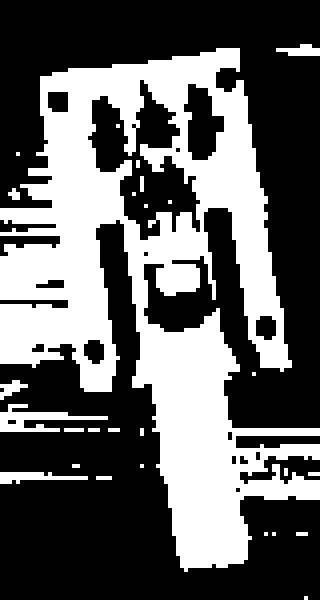

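Run:
```python
from h import *
d=np.load('last_top.npz');f=d['frame'][:,:,::-1].astype(float)
sm=cv2.GaussianBlur(f,(3,3),0.8);q=sm[...,1]-sm[...,0];g=f.max(2)
def cr(line,i0,i1,t):
    st=1 if i1>i0 else -1
    for i in range(i0,i1,st):
        a,b=line[i],line[i+st]
        if (a-t)*(b-t)<=0 and a!=b: return i+st*(t-a)/(b-a)
    return np.nan
def fit(p,z):
    p=np.array(p,float);p=p[~np.isnan(p).any(1)];w=ray(d,p,z)
    for _ in range(3):
        l=cv2.fitLine(w.astype(np.float32),cv2.DIST_HUBER,0,.01,.01).ravel()
        res=abs((w-l[2:])@[-l[1],l[0]]);w=w[res<max(1.,2*np.median(res))]
    if abs(l[0])>.7: l[:2]*=np.sign(l[0])
    else: l[:2]*=np.sign(l[1])
    print(len(w),l.round(3),np.degrees(np.arctan2(l[1],l[0])).round(2),'rms',np.sqrt(np.mean(((w-l[2:])@[-l[1],l[0]])**2)).round(2));return l
V=range(256,292);C=lambda v:round(350+(v-256)*.14)
t=-1
print('tongue');tl=fit([(cr(q[v],C(v),C(v)-20,t),v) for v in V],10);tr=fit([(cr(q[v],C(v),C(v)+20,t),v) for v in V],10)
near=fit([(u,cr(q[:,u],285,305,t)) for u in range(351,364)],10)
far=fit([(u,cr(q[:,u],176,160,t)) for u in range(320,362)],10)
pr=fit([(cr(q[v],365+round((v-180)*.13),385,t),v) for v in range(180,240)],10)
print('rails')
for v in (215,225,235): print(v,g[v,325:378].astype(int).tolist())
```

```text
tongue
28 [ 9.84000e-01  1.76000e-01  5.17608e+02 -9.00970e+01] 10.13 rms 0.45
17 [ 9.89000e-01  1.49000e-01  5.19108e+02 -1.25333e+02] 8.59 rms 0.47
13 [-1.29000e-01  9.92000e-01  4.78279e+02 -1.10707e+02] 97.43 rms 0.28
40 [-1.46000e-01  9.89000e-01  7.27533e+02 -8.24060e+01] 98.41 rms 0.52
57 [ 9.89000e-01  1.50000e-01  6.35858e+02 -1.40828e+02] 8.65 rms 0.42
rails
215 [111, 114, 111, 110, 98, 61, 43, 46, 46, 45, 52, 93, 110, 108, 90, 95, 103, 107, 110, 110, 111, 111, 111, 111, 111, 111, 110, 109, 110, 110, 96, 100, 74, 46, 44, 45, 46, 47, 76, 104, 109, 108, 108, 108, 106, 108, 111, 120, 125, 124, 123, 124, 124]
225 [112, 112, 114, 115, 112, 110, 76, 47, 46, 45, 46, 45, 58, 93, 110, 109, 92, 111, 102, 102, 111, 109, 109, 110, 110, 111, 109, 108, 108, 88, 110, 117, 106, 96, 60, 43, 45, 46, 44, 49, 91, 110, 109, 109, 107, 107, 106, 106, 101, 117, 126, 126, 125]
235 [113, 111, 112, 114, 116, 112, 110, 99, 62, 45, 46, 48, 45, 53, 94, 110, 99, 78, 68, 68, 52, 47, 52, 51, 50, 48, 47, 48, 47, 50, 61, 96, 108, 109, 109, 79, 47, 43, 46, 46, 47, 69, 100, 104, 74, 49, 46, 47, 66, 100, 114, 121, 123]
```

Run:
```python
from h import *
d=np.load('last_top.npz');f=d['frame'][:,:,::-1].astype(float);g=f.max(2)
def cr(line,i0,i1,t):
    st=1 if i1>i0 else -1
    for i in range(i0,i1,st):
        a,b=line[i],line[i+st]
        if (a-t)*(b-t)<=0 and a!=b: return i+st*(t-a)/(b-a)
    return np.nan
def fit(p,z):
    p=np.array(p,float);p=p[~np.isnan(p).any(1)];w=ray(d,p,z)
    for _ in range(3):
        l=cv2.fitLine(w.astype(np.float32),cv2.DIST_HUBER,0,.01,.01).ravel()
        res=abs((w-l[2:])@[-l[1],l[0]]);w=w[res<max(1.,2*np.median(res))]
    l[:2]*=np.sign(l[0])
    print(len(w),l.round(3),np.degrees(np.arctan2(l[1],l[0])).round(2),'rms',np.sqrt(np.mean(((w-l[2:])@[-l[1],l[0]])**2)).round(2));return l
V=range(214,236)
cl=lambda v:round(333+(v-215)*.14); c2=lambda v:round(361+(v-215)*.14)
print('left inner top');a=fit([(cr(g[v],cl(v),cl(v)+8,72),v) for v in V],24)
print('left outer');fit([(cr(g[v],cl(v),cl(v)-8,75),v) for v in V],10)
print('right inner z10');b=fit([(cr(g[v],c2(v),c2(v)-8,72),v) for v in V],10)
print('right inner z24');b2=fit([(cr(g[v],c2(v),c2(v)-8,72),v) for v in V],24)
print('right outer z24');c=fit([(cr(g[v],c2(v),c2(v)+8,75),v) for v in V],24)
yaw=np.radians(8.55);ex=np.array([np.cos(yaw),np.sin(yaw)]);ey=np.array([-ex[1],ex[0]])
for l in(a,b,b2,c):print('y-offset',l[2:]@ey)
for p in([517.608,-90.097],[519.108,-125.333]):print('tongue',np.array(p)@ey)
print('plate right+50',np.array([635.858,-140.828])@ey+50)
print('x0 from near', np.array([478.279,-110.707])@ex+111,'far',np.array([727.533,-82.406])@ex-140)
# rail column ends
for u in range(332,335):print(u,g[196:216,u].astype(int))
W=np.load('W.npy')
im=cv2.resize(f[160:250,310:385].astype(np.uint8),(600,720)[0:2] if 0 else (500,600),interpolation=cv2.INTER_CUBIC);cv2.imwrite('pics/fx.png',cv2.convertScaleAbs(im,alpha=1.8))
s=np.load('last_side.npz');im=cv2.resize(s['frame'][195:270,260:400,::-1],(784,420),interpolation=cv2.INTER_CUBIC);cv2.imwrite('pics/fs.png',cv2.convertScaleAbs(im,alpha=1.5))
```

```text
left inner top
22 [ 9.8800e-01  1.5300e-01  6.1475e+02 -7.1994e+01] 8.82 rms 0.41
left outer
22 [ 9.89000e-01  1.47000e-01  6.17808e+02 -6.09530e+01] 8.44 rms 0.22
right inner z10
21 [ 9.89000e-01  1.49000e-01  6.18308e+02 -1.14524e+02] 8.59 rms 0.26
right inner z24
21 [ 9.89000e-01  1.49000e-01  6.15722e+02 -1.13365e+02] 8.59 rms 0.25
right outer z24
22 [ 9.89000e-01  1.47000e-01  6.16989e+02 -1.24701e+02] 8.46 rms 0.23
y-offset -162.59025538024432
y-offset -205.17674026410657
y-offset -203.6464848694801
y-offset -215.0440371059325
tongue -166.04974804190215
tongue -201.1171613625089
plate right+50 -183.79746431802076
x0 from near 567.5045665935963 far 567.1960605033759
332 [ 32  59 101 109 108 109 108 108 110 109 109 109 109 109  95  50  45  46
  47  46]
333 [ 42  75 106 109 109 108 110 109 110 110 109 109 108 106  87  48  45  47
  46  46]
334 [ 64  97 108 107 106 106 108 109 109 110 111 111 112 105  83  50  45  45
  45  45]
```

View pics/fx.png

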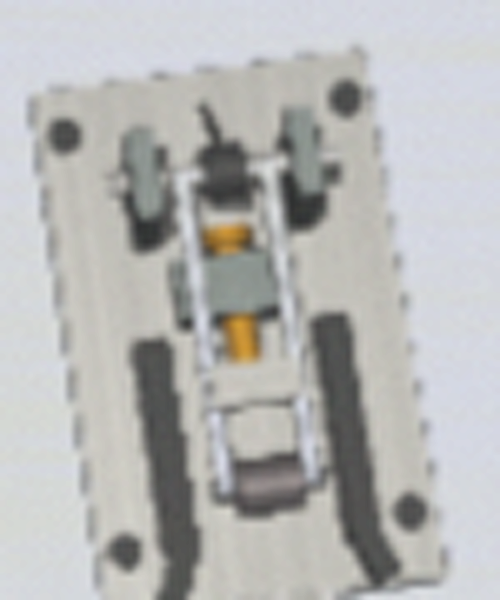

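View pics/fs.png

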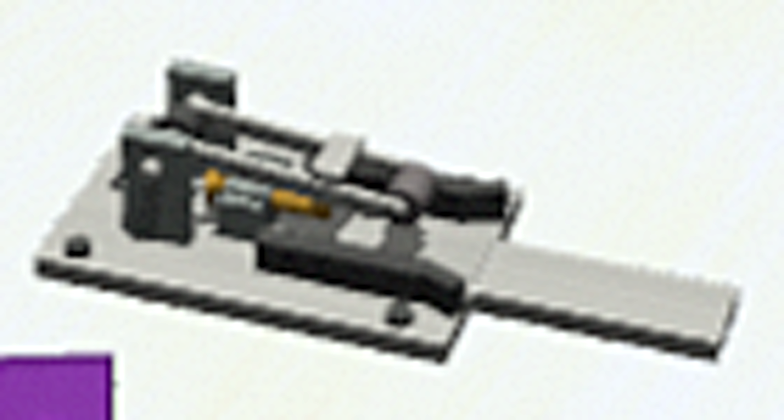

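Run:
```python
from h import *
d=np.load('last_top.npz')
yaw=np.radians(8.55);ex=np.array([np.cos(yaw),np.sin(yaw)]);ey=np.array([-ex[1],ex[0]])
O=ex*567.35-ey*183.8;print('fix O',O,'ex',ex)
t=ray(d,[[310+243/6.667,160+357/6.667]],26)[0]-O;print('screw tip fix',t@ex,t@ey)
t=ray(d,[[310+220/6.667,160+318/6.667]],28)[0]-O;print('post face fix',t@ex,t@ey)
for x in(-121,-56,-38):print(x,O+x*ex)
```

```text
fix O [588.37074841 -97.4080331 ] ex [0.9888865  0.14867243]
screw tip fix 48.1001826175149 0.13624218238662353
post face fix 59.96851994275501 5.16924359461831
-121 [ 468.71548206 -115.3973976 ]
-56 [ 532.99310448 -105.7336894 ]
-38 [ 550.79306146 -103.05758559]
```

Emit:
{"method": "move_arm", "body": {"deltas": [0.0153, 0.0331, 0, 0, 0, -1.1, 0.0306, 0.0662, 0, 0, 0, -2.2, 0.0459, 0.0993, 0, 0, 0, -3.3, 0.0612, 0.1324, 0, 0, 0, -4.4, 0.0765, 0.1655, 0, 0, 0, -5.5, 0.0918, 0.1986, 0, 0, 0, -6.6, 0.1071, 0.2317, 0, 0, 0, -7.7, 0.1224, 0.2648, 0, 0, 0, -8.8], "gripper": 0.72, "grip_force": 35}}

```text
time_s: 0.77
position: [357.7, -312.4, 233.3]
eef_rot: [-0.0, 0.621, 0.784, 0.0]
wrist_force: [-0.2, 0.0, -0.2]
grip_width: 0.724
```

Emit:
{"method": "move_arm", "body": {"deltas": [0.0153, 0.0331, 0, 0, 0, -1.1, 0.0306, 0.0662, 0, 0, 0, -2.2, 0.0459, 0.0993, 0, 0, 0, -3.3, 0.0612, 0.1324, 0, 0, 0, -4.4, 0.0765, 0.1655, 0, 0, 0, -5.5, 0.0918, 0.1986, 0, 0, 0, -6.6, 0.1071, 0.2317, 0, 0, 0, -7.7, 0.1224, 0.2648, 0, 0, 0, -8.8]}}

```text
time_s: 1.43
position: [480.1, -47.6, 233.4]
eef_rot: [-0.0, 0.679, 0.734, -0.0]
wrist_force: [0.7, -0.6, -0.3]
grip_width: 0.719
```

Emit:
{"method": "move_arm", "body": {"deltas": [0.0153, 0.0331, -0.01, 0, 0, -1.1, 0.0306, 0.0662, -0.02, 0, 0, -2.2, 0.0459, 0.0993, -0.03, 0, 0, -3.3, 0.0612, 0.1324, -0.04, 0, 0, -4.4, 0.0765, 0.1655, -0.05, 0, 0, -5.5, 0.0918, 0.1986, -0.06, 0, 0, -6.6, 0.1071, 0.2317, -0.08, 0, 0, -7.7, 0.1224, 0.2648, -0.1, 0, 0, -8.8]}}

```text
time_s: 2.1
position: [603.0, 217.2, 132.9]
eef_rot: [0.0, 0.733, 0.68, 0.0]
wrist_force: [1.2, -0.5, 1.0]
grip_width: 0.721
```

Run:
```python
from h import *
o=robot.get_obs();print(o['time_s'],o['position'],R.from_quat(np.roll(o['eef_rot'],-1)).as_matrix()[:,0])
for n in('top','side'):
    d=grab(n);save(d,n+'1.png')
f=np.hstack([np.load('last_top.npz')['frame'][150:330,130:310],np.load('last_side.npz')['frame'][230:410,170:350]])[:,:,::-1]
cv2.imwrite('pics/pre.png',cv2.resize(f,None,fx=2.2,fy=2.2,interpolation=2))
```

```text
2.1 [602.98320883 217.2234893  132.94997708] [7.56063076e-02 9.97137601e-01 5.39088311e-04]
```

View pics/pre.png

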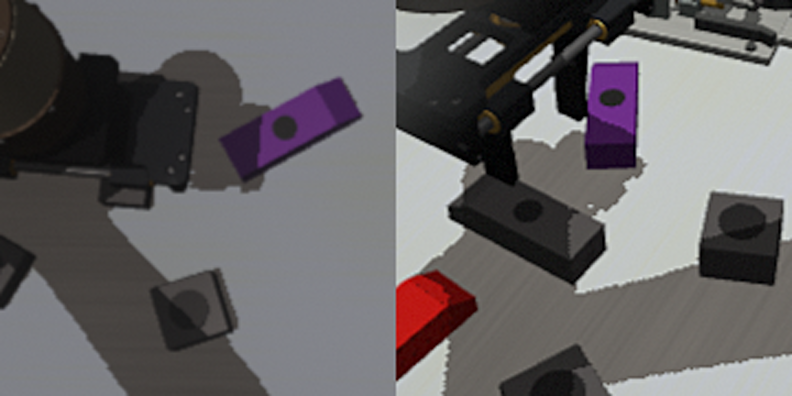

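The side view (right half) shows the open fingers above and astride the dark mould, clear of the purple block and the squares. I'm going down.

Emit:
{"method": "move_arm", "body": {"deltas": [0, 0, -0.03, 0, 0, 0, 0, 0, -0.06, 0, 0, 0, -0.0005, 0, -0.085, 0, 0, 0, -0.0005, 0, -0.1, 0, 0, 0, -0.0005, 0, -0.11, 0, 0, 0, -0.0005, 0, -0.116, 0, 0, 0, -0.0005, 0, -0.119, 0, 0, 0, -0.0005, 0, -0.119, 0, 0, 0]}}

```text
time_s: 2.87
position: [602.1, 215.3, 14.8]
eef_rot: [0.0, 0.733, 0.68, 0.0]
wrist_force: [-0.3, -0.6, 0.5]
grip_width: 0.72
```

Emit:
{"method": "move_arm", "body": {"deltas": [0, 0, 0, 0, 0, 0, 0, 0, 0, 0, 0, 0, 0, 0, 0, 0, 0, 0, 0, 0, 0, 0, 0, 0, 0, 0, 0, 0, 0, 0, 0, 0, 0, 0, 0, 0, 0, 0, 0, 0, 0, 0, 0, 0, 0, 0, 0, 0], "gripper": 0}}

```text
time_s: 3.53
position: [602.1, 215.4, 15.2]
eef_rot: [0.0, 0.733, 0.68, 0.0]
wrist_force: [-1.1, -2.0, 5.2]
grip_width: 0.455
```

Run:
```python
from h import *
o=robot.get_obs();print(o['time_s'],o['position'],o['wrist_force'],o['moment'],o['grip_width'],o['joint_positions'])
d=grab('side');f=d['frame'][230:410,150:350,::-1]
cv2.imwrite('pics/grip.png',cv2.resize(f,None,fx=3,fy=3,interpolation=2))
```

```text
3.5333 [602.06794095 215.3535453   15.20189815] [-1.12009425 -1.96502363  5.22596073] [-0.34066269  0.34401958 -0.0512914 ] 0.4545389951051602 [ 5.96226857e-01  6.25439260e-01 -1.92996790e-01  3.93060311e-04
 -7.52014588e-01 -2.24204955e+00]
```

View pics/grip.png

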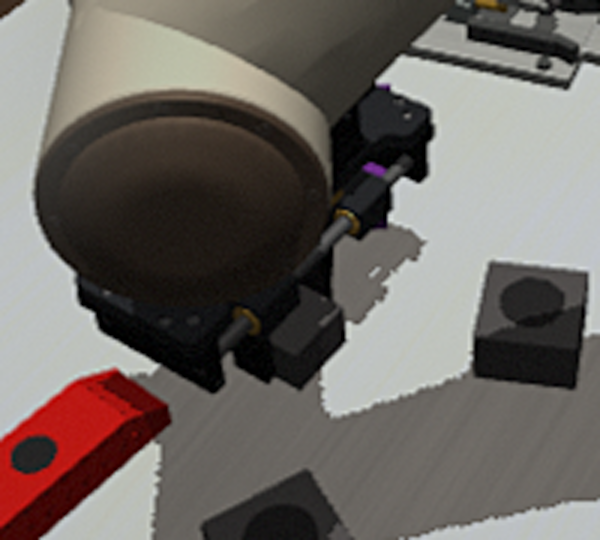

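Emit:
{"method": "move_arm", "body": {"deltas": [0, 0, 0.01, 0, 0, 0, 0, 0, 0.035, 0, 0, 0, 0, 0, 0.065, 0, 0, 0, 0, 0, 0.095, 0, 0, 0, -0.0111, -0.0276, 0.11, 0, 0, 1, -0.0222, -0.0552, 0.11, 0, 0, 2, -0.0333, -0.0828, 0.11, 0, 0, 3, -0.0444, -0.1104, 0.11, 0, 0, 4]}}

```text
time_s: 4.25
position: [556.1, 104.0, 124.3]
eef_rot: [-0.001, 0.709, 0.706, -0.0]
wrist_force: [0.1, -1.4, -2.6]
grip_width: 0.457
```

Emit:
{"method": "move_arm", "body": {"deltas": [-0.0111, -0.0276, 0, 0, 0, 1.1, -0.0222, -0.0552, 0, 0, 0, 2.2, -0.0333, -0.0828, 0, 0, 0, 3.3, -0.0444, -0.1104, 0, 0, 0, 4.4, -0.0555, -0.138, -0.01, 0, 0, 5.5, -0.0666, -0.1656, -0.02, 0, 0, 6.7, -0.0777, -0.1932, -0.03, 0, 0, 7.8, -0.0888, -0.2204, -0.04, 0, 0, 8.9]}}

```text
time_s: 4.92
position: [467.4, -116.5, 84.0]
eef_rot: [-0.0, 0.652, 0.758, -0.0]
wrist_force: [0.4, 0.3, -2.4]
grip_width: 0.453
```

Run:
```python
from h import *
o=robot.get_obs();print(o['time_s'],o['position'],o['wrist_force'],o['moment'],o['grip_width'],o['joint_positions'])
m=R.from_quat(np.roll(o['eef_rot'],-1)).as_matrix()[:,0];print(np.degrees(np.arctan2(m[1],m[0])))
d=grab('side');f=d['frame'][170:300,260:440,::-1]
d2=grab('top');f2=d2['frame'][160:330,290:420,::-1]
cv2.imwrite('pics/pl1.png',np.hstack([cv2.resize(f,(480,347),interpolation=2),cv2.resize(f2,(265,347),interpolation=2)]))
```

```text
4.9167 [ 467.4004288  -116.47563842   83.98352452] [ 0.38665191  0.26601446 -2.38812179] [-0.04309216  0.0006771  -0.06522007] 0.45259567294673775 [ 9.36103454e-02  3.18804358e-01 -5.33430976e-01 -7.43112021e-04
 -7.19147395e-01 -1.51288702e+00]
98.64938655333906
```

View pics/pl1.png

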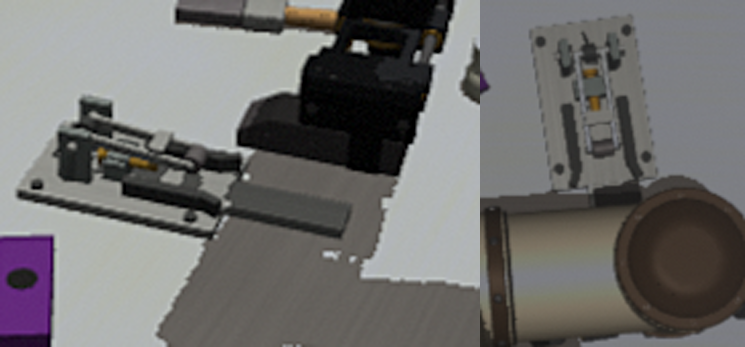

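The mould is held level with the bevel facing the fixture, in line with the tongue (right half, bevel at about (615,197)). I'll check the lateral alignment of the bevel's front edge before lowering.

Run:
```python
from h import *
d=np.load('last_top.npz');f=d['frame'][:,:,::-1].astype(float);g=f.max(2)
print(world(d)[255:259,345:350,2].round(0))
cv2.imwrite('pics/bev.png',cv2.convertScaleAbs(cv2.resize(d['frame'][240:285,325:390,::-1],None,fx=10,fy=10,interpolation=2),alpha=2))
for v in range(246,264,2):print(v,g[v,334:378].astype(int).tolist())
```

```text
[[ 7. 83. 85. 82. 85.]
 [10. 85. 85. 85. 85.]
 [12. 78. 86. 87. 85.]
 [11. 80. 86. 87. 87.]]
246 [83, 54, 48, 47, 55, 101, 118, 116, 114, 115, 118, 116, 115, 114, 114, 113, 113, 117, 116, 117, 114, 111, 113, 116, 115, 114, 113, 114, 114, 113, 92, 56, 41, 48, 63, 77, 96, 102, 100, 99, 100, 103, 108, 119]
248 [65, 49, 48, 49, 73, 107, 118, 116, 115, 114, 118, 116, 116, 113, 115, 114, 112, 115, 117, 113, 110, 109, 108, 112, 118, 120, 107, 98, 83, 64, 59, 51, 46, 53, 81, 93, 104, 120, 127, 127, 117, 110, 87, 74]
250 [43, 40, 43, 62, 103, 118, 113, 107, 102, 111, 118, 109, 104, 108, 109, 106, 99, 101, 104, 104, 102, 102, 99, 100, 92, 68, 48, 47, 45, 43, 43, 44, 42, 51, 94, 115, 125, 129, 118, 88, 68, 67, 68, 68]
252 [77, 78, 75, 78, 91, 97, 96, 102, 85, 106, 119, 98, 69, 53, 50, 48, 43, 39, 41, 41, 41, 41, 41, 41, 41, 40, 41, 42, 43, 43, 42, 42, 41, 42, 54, 64, 71, 73, 69, 68, 70, 70, 68, 69]
254 [113, 114, 115, 115, 115, 115, 115, 114, 99, 98, 102, 69, 38, 38, 40, 40, 40, 37, 39, 39, 38, 39, 38, 38, 39, 32, 30, 30, 30, 30, 30, 29, 30, 28, 35, 58, 70, 70, 69, 68, 69, 64, 62, 53]
256 [68, 68, 68, 69, 69, 69, 69, 68, 69, 50, 48, 48, 33, 27, 29, 29, 28, 30, 29, 28, 29, 28, 29, 29, 28, 29, 31, 29, 28, 30, 29, 28, 30, 27, 29, 49, 65, 65, 63, 53, 50, 53, 58, 63]
258 [70, 69, 69, 70, 68, 69, 69, 70, 69, 55, 55, 57, 38, 28, 29, 30, 29, 30, 28, 28, 28, 30, 28, 28, 28, 28, 29, 27, 28, 29, 28, 28, 29, 28, 35, 47, 54, 55, 60, 64, 64, 64, 65, 65]
260 [69, 69, 69, 70, 69, 70, 69, 69, 69, 60, 54, 53, 41, 29, 28, 30, 31, 31, 33, 35, 35, 37, 34, 36, 37, 39, 39, 40, 40, 42, 45, 48, 47, 42, 45, 56, 62, 64, 65, 65, 64, 65, 61, 58]
262 [51, 53, 53, 52, 51, 50, 50, 50, 52, 53, 54, 55, 57, 57, 57, 57, 59, 60, 61, 61, 61, 62, 62, 64, 65, 65, 65, 66, 66, 66, 61, 51, 48, 60, 65, 66, 64, 65, 63, 61, 48, 40, 41, 42]
```

View pics/bev.png

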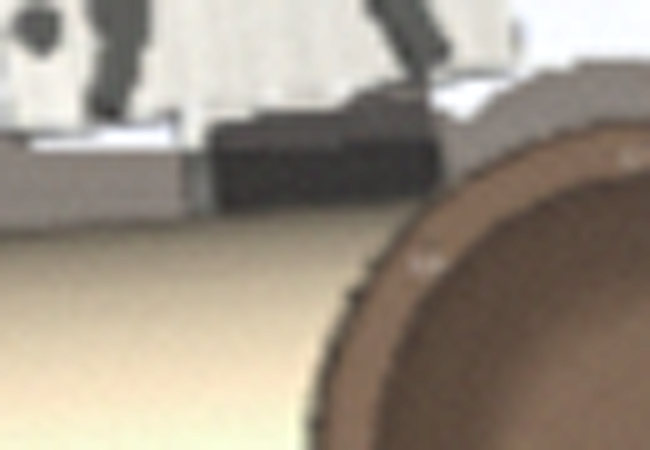

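Run:
```python
from h import *
d=np.load('last_top.npz')
yaw=np.radians(8.55);ex=np.array([np.cos(yaw),np.sin(yaw)]);ey=np.array([-ex[1],ex[0]])
O=ex*567.35-ey*183.8
p=ray(d,[[345.7,256],[368.8,256],[346,258],[368.7,258],[357,254.2]],85)-O
print(np.c_[p@ex,p@ey].round(2))
t=np.array([467.4,-116.5])-O;t2=np.array([468.7,-115.4])-O;print('tcp fix',t@ex,t@ey,'cmd',t2@ex,t2@ey)
```

```text
[[-39.89  18.45]
 [-45.69 -22.62]
 [-43.54  18.46]
 [-49.23 -21.88]
 [-39.5   -2.14]]
tcp fix -122.46478903581018 -0.8947727071565698 cmd -121.0156969101557 -0.0002717226036207744
```

Run:
```python
from h import *
d=np.load('last_top.npz')
yaw=np.radians(8.55);ex=np.array([np.cos(yaw),np.sin(yaw)]);ey=np.array([-ex[1],ex[0]])
O=ex*567.35-ey*183.8
print(world(d)[246:260,348:368:2,2].round(0))
def fp(uv,z):
    p=ray(d,[uv],z)-O;return (p@ex).round(1),(p@ey).round(1)
print(fp((346.3,252),84),fp((362,248.7),84),fp((367.3,250),85),fp((345.4,254),85),fp((368.3,254),85.5))
```

```text
[[10. 11. 11.  7. 11. 12. 13.  9.  9. 22.]
 [ 5. 11.  8. 12. 12. 13. 10. 12.  9. 24.]
 [ 8.  7.  7. 11.  8.  9. 11. 10.  6.  7.]
 [11. 14.  7.  8. 12. 10. -0. -3. -4.  4.]
 [10. 10. 12.  9.  9.  9. -2. 79. 77. 76.]
 [ 9. 11. 14. 78. 78. 81. 78. 82. 82. 82.]
 [80. 82. 80. 80. 82. 79. 80. 82. 81. 82.]
 [82. 81. 81. 84. 82. 82. 82. 84. 86. 84.]
 [81. 84. 82. 82. 82. 82. 82. 80. 86. 84.]
 [82. 84. 80. 83. 83. 85. 84. 86. 85. 89.]
 [85. 84. 84. 87. 88. 86. 84. 86. 90. 84.]
 [87. 85. 87. 83. 85. 87. 86. 85. 84. 87.]
 [87. 88. 87. 87. 88. 88. 88. 90. 92. 89.]
 [86. 87. 87. 91. 91. 88. 87. 88. 89. 88.]]
(array([-32.8]), array([16.2])) (array([-30.8]), array([-12.7])) (array([-34.6]), array([-21.6])) (array([-36.2]), array([18.4])) (array([-42.]), array([-22.2]))
```

Emit:
{"method": "move_arm", "body": {"deltas": [0, 0, -0.012, 0, 0, 0, 0, 0, -0.025, 0, 0, 0, 0, 0, -0.037, 0, 0, 0, 0, 0, -0.046, 0, 0, 0, 0, 0, -0.052, 0, 0, 0, 0, 0, -0.055, 0, 0, 0, 0, 0, -0.056, 0, 0, 0, 0, 0, -0.056, 0, 0, 0]}}

```text
time_s: 5.68
position: [468.9, -115.3, 28.6]
eef_rot: [0.0, 0.652, 0.758, 0.0]
wrist_force: [-0.3, -0.1, -2.4]
grip_width: 0.453
```

Run:
```python
from h import *
yaw=np.radians(8.55);ex=np.array([np.cos(yaw),np.sin(yaw)]);ey=np.array([-ex[1],ex[0]])
O=ex*567.35-ey*183.8
for _ in range(2):
    d2=grab('top');o=robot.get_obs();t=o['position'][:2]-O;print(o['time_s'],o['position'],t@ex,t@ey,o['wrist_force'])
d=grab('side');save(d,'side3.png')
a=cv2.resize(d['frame'][190:270,270:420,::-1],(750,400),interpolation=2)
cv2.imwrite('pics/s3.png',cv2.convertScaleAbs(a,alpha=2))
b=cv2.resize(d2['frame'][235:285,325:390,::-1],None,fx=10,fy=10,interpolation=2)
cv2.imwrite('pics/t3.png',cv2.convertScaleAbs(b,alpha=2.2))
print(world(d2)[240:262:2,344:370:2,2].round(0))
```

```text
5.7333 [ 469.12762207 -115.30545011   28.88291532] -120.57877025368624 0.029651772092819925 [-0.09359365  0.87801585 -2.70449342]
5.7833 [ 469.1587889  -115.33706952   29.01162928] -120.55265073802839 -0.006249880120272163 [-0.17279253  0.07096378 -3.08944163]
[[  8.   9.   9.   8.  11.  10.   7.   9.   8.  24.  29.  25.  10.]
 [ 10.   9.  10.   9.  12.  10.  10.  12.   7.  10.  22.  19.  11.]
 [  6.  11.   8.  10.   9.  10.   8.   6.  16.   9.  15.  26.  23.]
 [ 11.   9.   9.  11.  10.  10.  14.   7.  13.   8.   9.  25.  21.]
 [ 11.  10.  10.  12.  11.  10.   8.   9.  11.  10.   5.   1.  -0.]
 [ 12.  10.   9.   8.   8.   9.  10.   8.  27.  26.  -1.   0.  -2.]
 [ 27.  30.  30.  27.  28.  30.  29.  30.  31.  31.   1.  -3.  -1.]
 [ 34.  31.  32.  30.  33.  31.  32.  33.  30.  33.   1.  -1.  -0.]
 [ 31.  33.  32.  33.  31.  34.  34.  34.  39.  36.   1.   1.   2.]
 [ 36.  35.  35.  34.  35.  34.  36.  37.  36.  40.   2.  -0. 375.]
 [ 41.  37.  37.  36.  33.  41.  35.  40.  37.  38. 375. 377. 375.]]
```

View pics/s3.png

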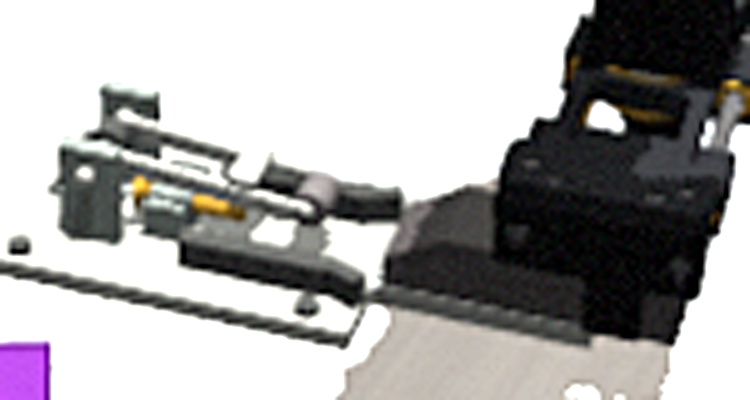

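View pics/t3.png

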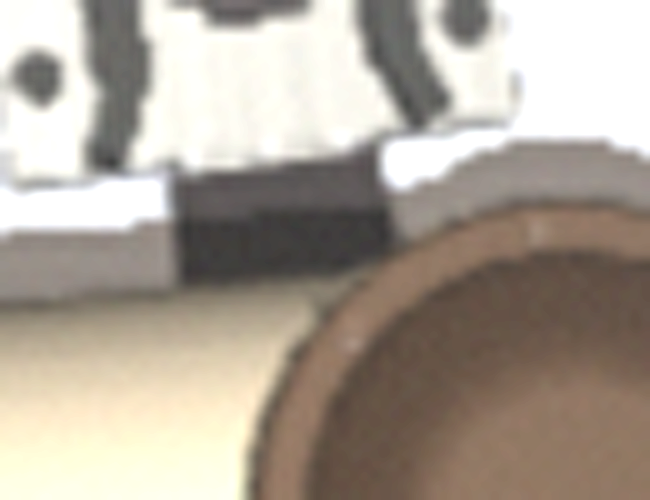

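Run:
```python
from h import *
d=np.load('last_top.npz');g=d['frame'].max(2).astype(int)
yaw=np.radians(8.55);ex=np.array([np.cos(yaw),np.sin(yaw)]);ey=np.array([-ex[1],ex[0]])
O=ex*567.35-ey*183.8
for v in (251,252,253,254,255):print(v,g[v,338:368].tolist())
for u in (345,350,355,360):print(u,g[244:258,u].tolist())
for n,uv,z in(('FL',(174.5,172),28),('FR',(379,140),28),('L',(178,215),30.5),('R',(386,200),31)):
    p=ray(d,px([uv],325,235,10),z)-O;print(n,(p@ex).round(1),(p@ey).round(1))
```

```text
251 [100, 108, 94, 81, 69, 94, 111, 105, 104, 105, 105, 91, 76, 73, 72, 59, 50, 48, 47, 47, 45, 45, 44, 42, 49, 107, 131, 130, 129, 128]
252 [92, 98, 97, 91, 65, 66, 71, 59, 51, 50, 49, 47, 46, 45, 43, 42, 42, 41, 42, 43, 42, 44, 43, 41, 47, 98, 129, 131, 122, 114]
253 [131, 131, 130, 96, 54, 44, 45, 43, 42, 41, 42, 41, 42, 42, 42, 42, 41, 43, 42, 43, 43, 43, 44, 42, 44, 69, 106, 114, 90, 75]
254 [131, 133, 131, 95, 52, 42, 42, 43, 44, 44, 43, 44, 43, 44, 43, 44, 43, 45, 43, 43, 43, 44, 43, 43, 42, 51, 67, 72, 70, 68]
255 [133, 133, 132, 101, 56, 40, 42, 43, 44, 44, 43, 42, 41, 40, 40, 40, 39, 40, 39, 40, 40, 39, 41, 40, 38, 42, 60, 69, 69, 70]
345 [118, 118, 118, 119, 118, 115, 112, 105, 59, 43, 43, 43, 40, 29]
350 [115, 114, 116, 113, 114, 112, 100, 76, 46, 42, 43, 41, 33, 30]
355 [114, 112, 113, 112, 109, 105, 100, 48, 41, 43, 45, 40, 30, 29]
360 [115, 114, 115, 115, 111, 87, 56, 44, 43, 44, 43, 41, 29, 28]
FL [-24.2] [19.7]
FR [-23.5] [-19.7]
L [-32.7] [20.5]
R [-35.4] [-18.9]
```

The bevel's front edge now sits at fixture x≈-24, y within ±0.5, and square to the channel. I'll lower it gently onto the tongue.

Emit:
{"method": "move_arm", "body": {"deltas": [0, 0, -0.0006, 0, 0, 0, 0, 0, -0.0012, 0, 0, 0, 0, 0, -0.0018, 0, 0, 0, 0, 0, -0.0024, 0, 0, 0, 0, 0, -0.003, 0, 0, 0, 0, 0, -0.0034, 0, 0, 0, 0, 0, -0.0037, 0, 0, 0, 0, 0, -0.0037, 0, 0, 0]}}

```text
time_s: 6.5
position: [468.8, -115.5, 25.2]
eef_rot: [0.0, 0.652, 0.758, 0.0]
wrist_force: [-2.2, -0.3, 2.7]
grip_width: 0.456
```

Emit:
{"method": "move_arm", "body": {"deltas": [0.002, 0.0003, 0, 0, 0, 0, 0.004, 0.0006, 0, 0, 0, 0, 0.006, 0.0009, 0, 0, 0, 0, 0.008, 0.0012, 0, 0, 0, 0, 0.01, 0.0015, 0, 0, 0, 0, 0.012, 0.0018, 0, 0, 0, 0, 0.014, 0.0021, 0, 0, 0, 0, 0.0158, 0.0024, 0, 0, 0, 0]}}

```text
time_s: 7.17
position: [484.7, -113.1, 25.1]
eef_rot: [0.0, 0.652, 0.758, -0.0]
wrist_force: [-2.4, -0.4, 5.7]
grip_width: 0.453
```

```bash
cat >> h.py <<'E'
yaw=np.radians(8.55);ex=np.array([np.cos(yaw),np.sin(yaw)]);ey=np.array([-ex[1],ex[0]])
O=ex*567.35-ey*183.8
def st():
    o=robot.get_obs();t=o['position'][:2]-O;w=o['wrist_force'];print(o['time_s'],'fix',(t@ex).round(2),(t@ey).round(2),'z',o['position'][2].round(2),'F',(w[:2]@ex).round(2),(w[:2]@ey).round(2),w[2].round(2),'M',o['moment'].round(2),'g',o['grip_width'].round(3))
E
python3 -c "
from h import *
st()
d2=grab('top');st();d=grab('side')
a=cv2.resize(d['frame'][190:270,270:420,::-1],(500,267),interpolation=2)
b=cv2.resize(d2['frame'][185:285,310:390,::-1],(260,325),interpolation=2)[:267]
cv2.imwrite('pics/s4.png',cv2.convertScaleAbs(np.hstack([a,b]),alpha=2))"
```

```text
Traceback (most recent call last):
  File "h.py", line 25, in st
    o=robot.get_obs();t=o['position'][:2]-O;w=o['wrist_force'];print(o['time_s'],'fix',(t@ex).round(2),(t@ey).round(2),'z',o['position'][2].round(2),'F',(w[:2]@ex).round(2),(w[:2]@ey).round(2),w[2].round(2),'M',o['moment'].round(2),'g',o['grip_width'].round(3))
                                                                                                                                                                                                                                            ^^^^^^^^^^^^^^^^^^^^^
AttributeError: 'float' object has no attribute 'round'
```

```bash
sed -i "s/o\['grip_width'\].round(3)/round(o['grip_width'],3)/" h.py
python3 -c "
from h import *
st()"
```

```text
7.1667 fix -104.81 -0.11 z 25.15 F -2.45 -0.02 5.7 M [-0.18  0.71  0.06] g 0.453
```

Emit:
{"method": "move_arm", "body": {"deltas": [0.0015, 0.0002, 0, 0, 0, 0, 0.003, 0.0005, 0, 0, 0, 0, 0.005, 0.0008, 0, 0, 0, 0, 0.007, 0.0011, 0, 0, 0, 0, 0.009, 0.0014, 0, 0, 0, 0, 0.011, 0.0017, 0, 0, 0, 0, 0.013, 0.002, 0, 0, 0, 0, 0.0148, 0.0022, 0, 0, 0, 0]}}

```text
time_s: 7.83
position: [499.6, -110.9, 25.2]
eef_rot: [0.0, 0.652, 0.758, -0.0]
wrist_force: [-2.4, -0.3, 5.2]
grip_width: 0.455
```

```bash
python3 -c "
from h import *
st()
d2=grab('top');st();d=grab('side')
a=cv2.resize(d['frame'][190:270,270:420,::-1],(500,267),interpolation=2)
b=cv2.resize(d2['frame'][185:285,310:390,::-1],(260,325),interpolation=2)[:267]
cv2.imwrite('pics/s4.png',cv2.convertScaleAbs(np.hstack([a,b]),alpha=2))"
```

```text
7.8333 fix -89.79 -0.14 z 25.16 F -2.4 0.01 5.2 M [-0.14  0.7  -0.01] g 0.455
7.8833 fix -89.26 -0.14 z 25.18 F -2.71 -0.43 5.56 M [-0.13  0.62  0.  ] g 0.454
```

View pics/s4.png

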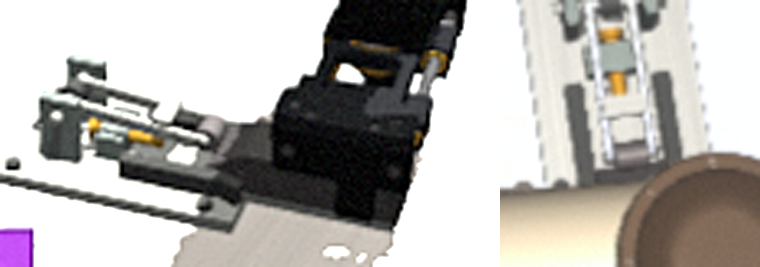

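The mould is sliding straight between the rails and its bevel is about to meet the roller (left half, about (225,135)). Next it climbs the bevel.

Emit:
{"method": "move_arm", "body": {"deltas": [0.0015, 0.0002, 0, 0, 0, 0, 0.003, 0.0004, 0, 0, 0, 0, 0.0045, 0.0007, 0, 0, 0, 0, 0.006, 0.0009, 0, 0, 0, 0, 0.0075, 0.0011, 0, 0, 0, 0, 0.009, 0.0013, 0, 0, 0, 0, 0.0105, 0.0016, 0, 0, 0, 0, 0.012, 0.0018, 0, 0, 0, 0]}}

```text
time_s: 8.6
position: [506.9, -109.8, 25.1]
eef_rot: [-0.003, 0.652, 0.758, -0.004]
wrist_force: [-12.1, -2.5, 14.8]
grip_width: 0.453
```

```bash
python3 -c "
from h import *
st()"
```

```text
8.6 fix -82.44 -0.13 z 25.1 F -12.39 -0.7 14.78 M [-0.63  3.24 -0.04] g 0.453
```

```bash
cat >> h.py <<'E'
def tilt():
    o=robot.get_obs();z=R.from_quat(np.roll(o['eef_rot'],-1)).as_matrix()[:,2];x=R.from_quat(np.roll(o['eef_rot'],-1)).as_matrix()[:,0]
    print('tool z along ex,ey deg',np.degrees([z[:2]@ex,z[:2]@ey]).round(2),'yaw',(np.degrees(np.arctan2(x[1],x[0]))-90).round(2))
E
python3 -c "
from h import *
tilt();d=grab('side');st()
a=cv2.resize(d['frame'][190:270,270:420,::-1],(750,400),interpolation=2)
cv2.imwrite('pics/s5.png',cv2.convertScaleAbs(a,alpha=2))"
```

```text
tool z along ex,ey deg [-0.57  0.03] yaw 8.54
8.65 fix -82.36 -0.16 z 25.11 F -11.27 0.71 16.03 M [-0.44  2.96 -0.04] g 0.456
```

View pics/s5.png

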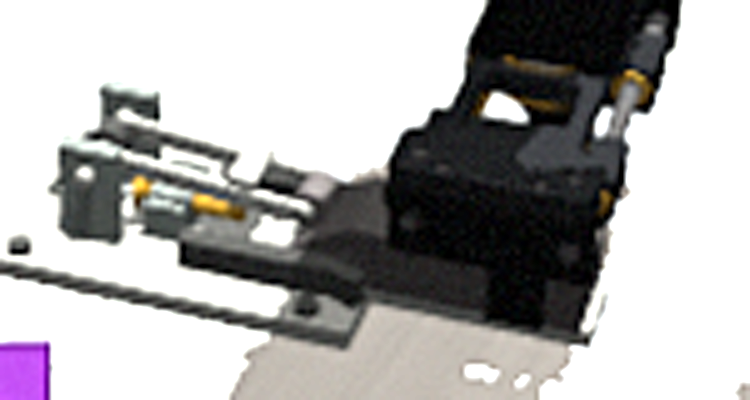

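Emit:
{"method": "move_arm", "body": {"deltas": [0.001, 0.0002, 0.0002, 0.03, -0.2, 0, 0.0025, 0.0004, 0.0004, 0.06, -0.4, 0, 0.004, 0.0006, 0.0006, 0.09, -0.6, 0, 0.0055, 0.0008, 0.0006, 0.09, -0.6, 0, 0.007, 0.001, 0.0006, 0.09, -0.6, 0, 0.0085, 0.0013, 0.0006, 0.09, -0.6, 0, 0.0098, 0.0015, 0.0006, 0.09, -0.6, 0, 0.0098, 0.0015, 0.0006, 0.09, -0.6, 0]}}

```text
time_s: 9.32
position: [515.2, -108.6, 25.1]
eef_rot: [-0.001, 0.653, 0.758, -0.001]
wrist_force: [-12.0, -3.2, 15.1]
grip_width: 0.456
```

```bash
python3 -c "
from h import *
st();tilt()"
```

```text
9.3167 fix -73.99 -0.18 z 25.11 F -12.34 -1.39 15.12 M [-0.82  3.46  0.01] g 0.456
tool z along ex,ey deg [-0.14  0.04] yaw 8.53
```

Emit:
{"method": "move_arm", "body": {"deltas": [0.001, 0.0002, 0.0002, 0, 0, 0, 0.002, 0.0003, 0.0004, 0, 0, 0, 0.003, 0.0005, 0.0006, 0, 0, 0, 0.004, 0.0006, 0.0006, 0, 0, 0, 0.005, 0.0008, 0.0006, 0, 0, 0, 0.006, 0.0009, 0.0006, 0, 0, 0, 0.007, 0.0011, 0.0006, 0, 0, 0, 0.008, 0.0012, 0.0006, 0, 0, 0]}}

```text
time_s: 9.98
position: [522.7, -107.4, 25.1]
eef_rot: [-0.002, 0.653, 0.758, -0.001]
wrist_force: [-11.5, -2.6, 9.7]
grip_width: 0.459
```

```bash
python3 -c "
from h import *
st();tilt()"
```

```text
9.9833 fix -66.45 -0.14 z 25.14 F -11.76 -0.84 9.7 M [-0.83  3.23 -0.1 ] g 0.459
tool z along ex,ey deg [-0.2   0.06] yaw 8.49
```

Emit:
{"method": "move_arm", "body": {"deltas": [0.0007, 0.0001, 0.0002, 0, 0, 0, 0.0014, 0.0002, 0.0003, 0, 0, 0, 0.0021, 0.0003, 0.0003, 0, 0, 0, 0.0028, 0.0004, 0.0003, 0, 0, 0, 0.0035, 0.0005, 0.0003, 0, 0, 0, 0.0042, 0.0006, 0.0003, 0, 0, 0, 0.0049, 0.0007, 0.0003, 0, 0, 0, 0.0049, 0.0007, 0.0003, 0, 0, 0]}}

```text
time_s: 10.65
position: [533.6, -105.7, 25.2]
eef_rot: [0.003, 0.652, 0.758, 0.004]
wrist_force: [-0.5, -2.7, -8.4]
grip_width: 0.457
```

```bash
python3 -c "
from h import *
st();tilt();d=grab('side');d2=grab('top');st()
a=cv2.resize(d['frame'][190:270,270:420,::-1],(500,267),interpolation=2)
b=cv2.resize(d2['frame'][165:265,310:390,::-1],(260,325),interpolation=2)[:267]
cv2.imwrite('pics/s6.png',cv2.convertScaleAbs(np.hstack([a,b]),alpha=2))"
```

```text
10.65 fix -55.36 -0.09 z 25.21 F -0.87 -2.62 -8.43 M [-1.04  0.59 -0.24] g 0.457
tool z along ex,ey deg [0.53 0.02] yaw 8.55
10.75 fix -55.22 -0.08 z 25.36 F -0.59 -3.38 -8.96 M [-1.08  0.62 -0.19] g 0.457
```

View pics/s6.png

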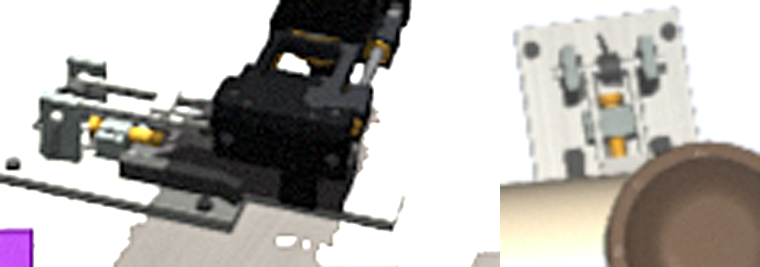

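The roller has crested the bevel and push force dropped. The mould is under the arm, close to the screw. I'll take out the tilt compensation and creep forward.

Emit:
{"method": "move_arm", "body": {"deltas": [0, 0, -0.0004, -0.03, 0.2, 0, 0, 0, -0.0008, -0.06, 0.4, 0, 0, 0, -0.0012, -0.09, 0.6, 0, 0.0005, 0.0001, -0.0012, -0.09, 0.6, 0, 0.001, 0.0002, -0.0012, -0.09, 0.6, 0, 0.0015, 0.0002, -0.0012, -0.09, 0.6, 0, 0.002, 0.0003, -0.0012, -0.09, 0.6, 0, 0.0025, 0.0004, -0.0012, -0.09, 0.6, 0]}}

```text
time_s: 11.42
position: [534.2, -105.7, 25.4]
eef_rot: [-0.002, 0.652, 0.758, -0.002]
wrist_force: [-8.1, -5.0, 0.6]
grip_width: 0.456
```

```bash
python3 -c "
from h import *
st();tilt()"
```

```text
11.4167 fix -54.76 -0.11 z 25.37 F -8.79 -3.74 0.56 M [-1.23  1.98 -0.15] g 0.456
tool z along ex,ey deg [-0.26  0.02] yaw 8.56
```

```bash
python3 -c "
from h import *
d=grab('side');d2=grab('top');st()
a=cv2.resize(d['frame'][195:260,270:360,::-1],(450,325),interpolation=2)
b=cv2.resize(d2['frame'][185:235,320:373,::-1],(345,325),interpolation=2)
cv2.imwrite('pics/s7.png',cv2.convertScaleAbs(np.hstack([a,b]),alpha=2.2))
for x in (36,40,42,46,48,50): print(x, proj(d2,np.r_[O+x*ex,24]).round(1))
"
```

```text
11.5167 fix -54.67 -0.09 z 25.45 F -7.25 -2.44 0.12 M [-1.08  1.81 -0.17] g 0.456
36 [[347.4 219.9]]
40 [[347.1 217.8]]
42 [[346.9 216.8]]
46 [[346.6 214.8]]
48 [[346.5 213.8]]
50 [[346.3 212.8]]
```

View pics/s7.png

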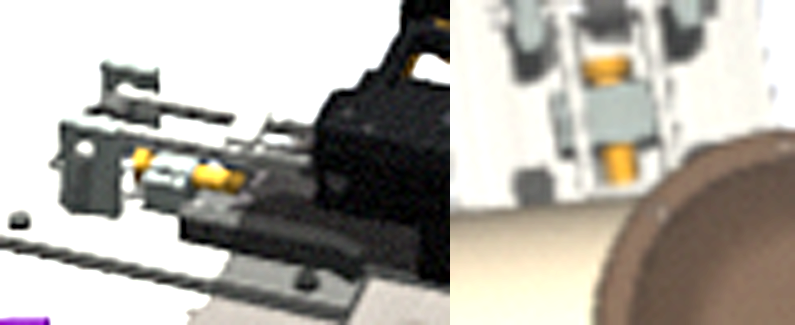

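```bash
python3 -c "
from h import *
d=np.load('last_side.npz')
f=cv2.resize(d['frame'][200:250,290:350,::-1],(780,650)[0:2],interpolation=2);f=cv2.convertScaleAbs(f,alpha=2.5)
def P(x,y,z):
    return (proj(d,np.r_[O+x*ex+y*ey,z])[0]-[290,200]+.5)*13-.5
for x,c in((41.5,(0,0,255)),(49,(0,255,0))):
    pts=np.array([P(x,20,10),P(x,20,24),P(x,-20,24),P(x,-20,10)]).astype(int);cv2.polylines(f,[pts],True,c,1)
    print(x,pts.tolist())
pts=np.array([P(41.5,20,24),P(17.5,20,38),P(17.5,-20,38),P(41.5,-20,24)]).astype(int);cv2.polylines(f,[pts],True,(255,0,255),1)
cv2.imwrite('pics/s8.png',cv2.resize(f,(720,600)))
"
```

```text
41.5 [[317, 538], [317, 466], [398, 329], [397, 399]]
49 [[272, 528], [272, 457], [354, 320], [354, 390]]
```

View pics/s8.png

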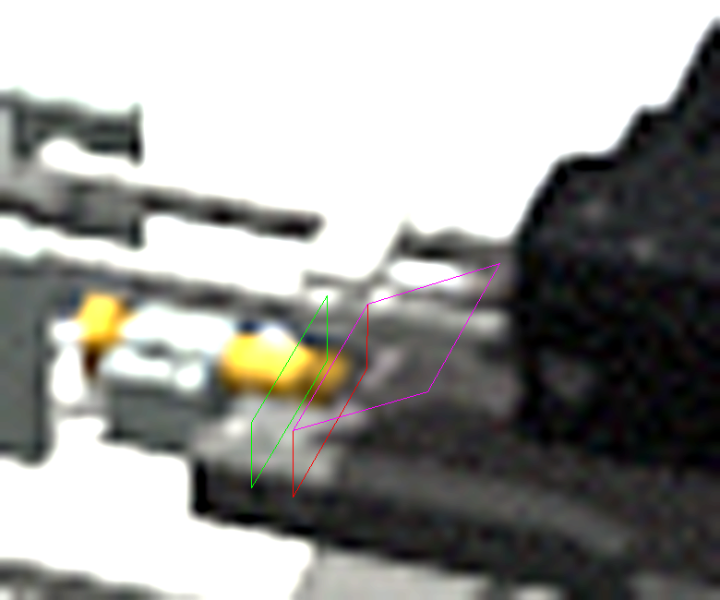

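```bash
python3 -c "
from h import *
d=np.load('last_side.npz')
for uv in ((348,372),(345,385),(335,395)):
    u=(np.array(uv)*13/12+.5)/13-.5+[290,200]
    for z in (18,21,24,26):
        p=ray(d,[u],z)[0]-O;print(uv,z,(p@ex).round(1),(p@ey).round(1))
st()"
```

```text
(348, 372) 18 40.8 -7.3
(348, 372) 21 39.5 -3.4
(348, 372) 24 38.2 0.6
(348, 372) 26 37.3 3.2
(345, 385) 18 40.1 -3.5
(345, 385) 21 38.8 0.5
(345, 385) 24 37.4 4.4
(345, 385) 26 36.5 7.0
(335, 395) 18 40.8 -0.1
(335, 395) 21 39.4 3.8
(335, 395) 24 38.1 7.7
(335, 395) 26 37.2 10.4
11.5167 fix -54.67 -0.09 z 25.45 F -7.25 -2.44 0.12 M [-1.08  1.81 -0.17] g 0.456
```

Emit:
{"method": "move_arm", "body": {"deltas": [0.0002, 0, 0, 0, 0, 0, 0.0004, 0.0001, 0, 0, 0, 0, 0.0006, 0.0001, 0, 0, 0, 0, 0.0008, 0.0001, 0, 0, 0, 0, 0.001, 0.0001, 0, 0, 0, 0, 0.001, 0.0001, 0, 0, 0, 0, 0.001, 0.0001, 0, 0, 0, 0, 0.001, 0.0001, 0, 0, 0, 0]}}

```text
time_s: 12.18
position: [534.3, -105.7, 25.3]
eef_rot: [-0.002, 0.652, 0.758, -0.002]
wrist_force: [-8.6, -3.3, 1.2]
grip_width: 0.45
```

```bash
python3 -c "
from h import *
st();tilt()"
```

```text
12.1833 fix -54.72 -0.12 z 25.31 F -8.97 -2.01 1.22 M [-1.07  2.17 -0.17] g 0.45
tool z along ex,ey deg [-0.36  0.04] yaw 8.55
```

Emit:
{"method": "move_arm", "body": {"deltas": [0.0003, 0, 0, 0, 0, 0, 0.0006, 0.0001, 0, 0, 0, 0, 0.0009, 0.0001, 0, 0, 0, 0, 0.0012, 0.0002, 0, 0, 0, 0, 0.0015, 0.0002, 0, 0, 0, 0, 0.0015, 0.0002, 0, 0, 0, 0, 0.0015, 0.0002, 0, 0, 0, 0, 0.0015, 0.0002, 0, 0, 0, 0]}}

```text
time_s: 12.85
position: [534.4, -105.6, 25.2]
eef_rot: [-0.003, 0.652, 0.758, -0.003]
wrist_force: [-10.7, -4.5, 4.1]
grip_width: 0.455
```

```bash
python3 -c "
from h import *
st();tilt();grab('side');st()"
```

```text
12.85 fix -54.61 -0.09 z 25.22 F -11.22 -2.91 4.08 M [-1.2   2.88 -0.14] g 0.455
tool z along ex,ey deg [-0.53  0.05] yaw 8.54
12.9 fix -54.66 -0.09 z 25.19 F -12.15 -2.17 3.55 M [-1.21  2.85 -0.16] g 0.457
```

It's home: 2.5 mm of extra command moved the TCP by no more than 0.1 mm, and the wrist push rose to about 11–12 N. I'll relax most of the stored push and the slight sideways load, then open.

Emit:
{"method": "move_arm", "body": {"deltas": [-0.0005, -0.0003, 0, 0, 0, 0, -0.001, -0.0006, 0, 0, 0, 0, -0.0015, -0.0009, 0, 0, 0, 0, -0.002, -0.0012, 0, 0, 0, 0, -0.0025, -0.0014, 0, 0, 0, 0, -0.0028, -0.0014, 0, 0, 0, 0, -0.0028, -0.0014, 0, 0, 0, 0, -0.0028, -0.0014, 0, 0, 0, 0]}}

```text
time_s: 13.57
position: [534.4, -106.0, 25.2]
eef_rot: [-0.001, 0.652, 0.758, -0.001]
wrist_force: [-6.6, -0.8, -1.7]
grip_width: 0.463
```

```bash
python3 -c "
from h import *
st();tilt()"
```

```text
13.5667 fix -54.66 -0.43 z 25.21 F -6.69 0.19 -1.72 M [-0.22  1.68  0.06] g 0.463
tool z along ex,ey deg [-0.2   0.04] yaw 8.64
```

Emit:
{"method": "move_arm", "body": {"deltas": [0, 0, 0, 0, 0, 0, 0, 0, 0, 0, 0, 0, 0, 0, 0, 0, 0, 0, 0, 0, 0, 0, 0, 0, 0, 0, 0, 0, 0, 0, 0, 0, 0, 0, 0, 0, 0, 0, 0, 0, 0, 0, 0, 0, 0, 0, 0, 0], "gripper": 0.7}}

```text
time_s: 14.23
position: [536.4, -106.3, 25.2]
eef_rot: [0.0, 0.652, 0.758, 0.0]
wrist_force: [-0.4, -0.4, 1.0]
grip_width: 0.695
```

```bash
python3 -c "
from h import *
st();tilt()"
```

```text
14.2333 fix -52.74 -1.08 z 25.19 F -0.4 -0.32 0.99 M [ 0.   -0.01 -0.03] g 0.695
tool z along ex,ey deg [ 0.02 -0.  ] yaw 8.61
```

Emit:
{"method": "move_arm", "body": {"deltas": [0, 0, 0.005, 0, 0, 0, 0, 0, 0.015, 0, 0, 0, 0, 0, 0.035, 0, 0, 0, 0, 0, 0.065, 0, 0, 0, 0, 0, 0.095, 0, 0, 0, 0, 0, 0.125, 0, 0, 0, 0, 0, 0.155, 0, 0, 0, 0, 0, 0.175, 0, 0, 0]}}

```text
time_s: 14.9
position: [537.2, -106.6, 204.7]
eef_rot: [0.002, 0.652, 0.758, 0.002]
wrist_force: [1.3, 0.2, 0.1]
grip_width: 0.698
```

Emit:
{"method": "move_arm", "body": {"deltas": [-0.016, -0.032, 0, 0, 0, 0, -0.032, -0.064, 0, 0, 0, 0, -0.048, -0.096, 0, 0, 0, 0, -0.064, -0.128, 0, 0, 0, 0, -0.08, -0.16, 0, 0, 0, 0, -0.096, -0.192, 0, 0, 0, 0, -0.112, -0.224, 0, 0, 0, 0, -0.128, -0.25, 0, 0, 0, 0]}}

```text
time_s: 15.57
position: [407.1, -358.2, 201.3]
eef_rot: [0.001, 0.652, 0.758, 0.0]
wrist_force: [1.1, 0.4, 0.2]
grip_width: 0.703
```

```bash
python3 -c "
from h import *
st()
d=grab('side');d2=grab('top');save(d,'sideE.png');save(d2,'topE.png')
a=cv2.resize(d['frame'][190:265,265:395,::-1],(450,260),interpolation=2)
b=cv2.resize(d2['frame'][160:290,305:385,::-1],(320,520),interpolation=2)
a=np.vstack([a,np.zeros((260,450,3),np.uint8)])
cv2.imwrite('pics/e.png',cv2.convertScaleAbs(np.hstack([a,b]),alpha=2.2))
"
```

```text
15.5667 fix -217.99 -230.98 z 201.33 F 1.12 0.23 0.15 M [-0.03 -0.08 -0.03] g 0.703
```

View pics/e.png

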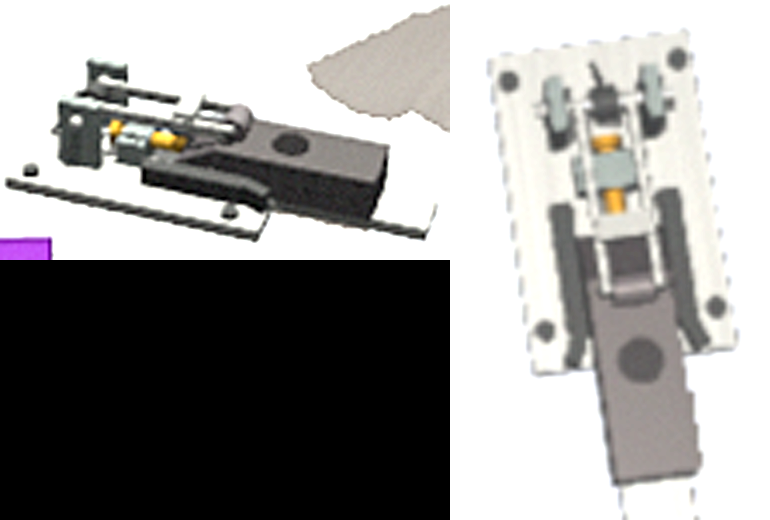

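View pics/topE.png

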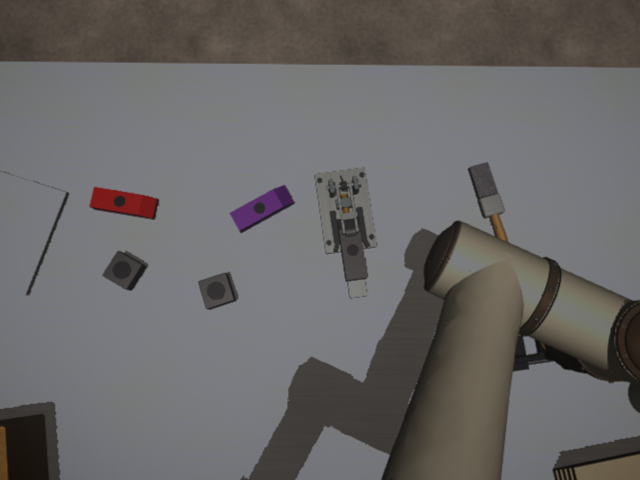

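The top view shows the mould straight in the channel under the roller at about (350,250), with the bystanders unmoved. I'll measure its final position and check for a gap at the screw.

Run:
```python
from h import *
d=np.load('last_top.npz');g=d['frame'].max(2).astype(float)
def cr(line,i0,i1,t):
    st=1 if i1>i0 else -1
    for i in range(i0,i1,st):
        a,b=line[i],line[i+st]
        if (a-t)*(b-t)<=0 and a!=b: return i+st*(t-a)/(b-a)
    return np.nan
def fx(p):
    p=np.array(p,float);w=ray(d,p,38)-O;return np.c_[w@ex,w@ey]
c=lambda v:round(351+(v-255)*.12)
for v in(260,265,270):print(g[v,338:372].astype(int).tolist())
L=fx([(cr(g[v],c(v),c(v)-16,90),v) for v in range(256,276)])
Rr=fx([(cr(g[v],c(v),c(v)+16,45 if 0 else 90),v) for v in range(256,276)])
N=fx([(u,cr(g[:,u],270,288,48 if 0 else 90)) for u in range(348,364)])
for n,a,ax in(('L',L,1),('R',Rr,1)):print(n,np.median(a[:,1]).round(2),'slope deg',np.degrees(np.polyfit(a[:,0],a[:,1],1)[0]).round(2))
print('rear x',np.median(N[:,0]),'-> front',np.median(N[:,0])+120)
s=np.load('last_side.npz');f=cv2.resize(s['frame'][200:250,290:350,::-1],(720,600),interpolation=2)
cv2.imwrite('pics/e2.png',cv2.convertScaleAbs(f,alpha=3))
```

```text
[130, 130, 131, 129, 81, 49, 65, 73, 72, 72, 72, 72, 71, 72, 72, 71, 72, 71, 71, 73, 71, 73, 71, 70, 71, 72, 69, 73, 110, 128, 130, 128, 129, 128]
[131, 131, 130, 132, 128, 80, 61, 73, 74, 73, 73, 72, 73, 73, 73, 72, 73, 73, 72, 72, 74, 72, 72, 72, 71, 72, 72, 72, 100, 124, 129, 129, 130, 129]
[128, 128, 128, 129, 126, 99, 55, 62, 73, 75, 74, 74, 74, 74, 73, 73, 73, 74, 73, 73, 73, 73, 74, 73, 71, 73, 73, 70, 70, 109, 127, 128, 127, 128]
L 23.08 slope deg -0.32
R -20.23 slope deg 0.47
rear x -81.62937973299915 -> front 38.370620267000845
```

View pics/e2.png

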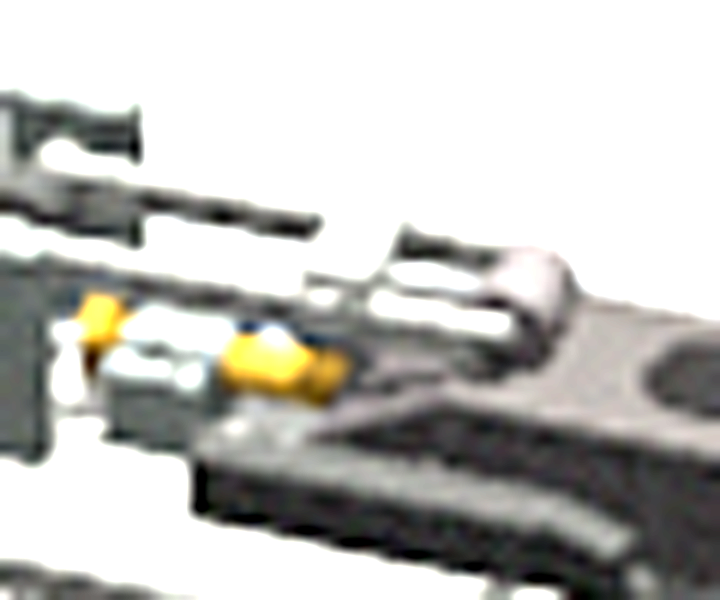

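```bash
python3 -c "
from h import *
st();print(robot.hand_in())"
```

```text
15.6667 fix -219.31 -231.73 z 201.0 F 0.23 -0.21 -0.83 M [ 0.04 -0.05 -0.03] g 0.7
the job is handed in; nothing more can be done
None
```

The dark graphite mould is in the fixture, bevelled end first, pressed home against the stop screw. I let go, moved the arm clear and handed the job in at about 15.7 s.

- **Pressing home:** I first met the stop at about 8 N of wrist push, then increased it to about 11–12 N. The last 2.5 mm of commanded travel moved the gripper by no more than about 0.1 mm. Friction takes part of that push, so the force on the screw itself should lie within 5–15 N. I then eased it to about 7 N and opened the fingers.
- **Final position:** the last pictures show the mould flat and straight (within about 0.5° and 1 mm of the channel axis). The roller is on its full-height top and no gap is visible at the screw.
- **Bystanders:** the squares and both look-alikes are unmoved in the last top view. There the arm covers part of the brush and the whole jar area, though it passed well above them.
- **A check that disagreed:** the top view first put the screw tip at fixture x ≈ 48–49 mm, because the roller arm's crossbar hides its end. The side view gave about 40 mm. That agrees with where I felt the stop (mould front at about 41 mm) and with the final rear edge, which puts the front at about 38–41 mm.

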